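Press the matching core insert flush into the sloped die half

ROBOT

A 6-joint arm with a two-finger parallel gripper is mounted at the origin on a cart in front of the work surface, level with it; the furniture and walls round the work are solid. World frame = base frame: x ahead of the robot, y to its left, z up, the work surface at z = 0. Lengths are in mm, angles in rad, forces in N, time in s.
With the tool pointing down it reaches from about 275 to 750 mm from the base axis. Payload 10.2 kg.
Tool frame: the origin (TCP) lies on the centre line of the jaws, within the pads' length; the fingertips stand 17 mm ahead of it and the grasp point (between the pads) lies 2 mm behind it (r.tcp_to_tips is the distance from the TCP to the fingertips, in mm); z points along the fingers, y is the direction in which the jaws open and shut (so a half turn about z gives the same grasp; the last joint's range is limited). The gripper opens to 85 mm and grips with 20 to 120 N. Pads are 22 mm wide; open, the fingers measure 114 mm over their backs; the gripper's body (76 mm by 85 mm) begins 54 mm behind the grasp point. The pads swing forward as they close: fully open they stand 13 mm farther back than shut.
Start: joints at [1.042, 0.313, 1.498, -0, 1.331, -0.223], TCP at [158.067, 500.646, 248.294] pointing down, gripper open.
Joint ranges: [-2.94, 2.94], [-0.97, 2.17], [0.19, 2.56], [-1.23, 4.37], [0.02, 3.11], [-2.88, 2.88]. Speed limits (rad/s): [2.39, 2.39, 3.01, 3.14, 3.14, 3.14].

INTERFACE

Orientations are given as [roll, pitch, yaw] about the fixed x, y, z axes, in that order (R = Rz(yaw) Ry(pitch) Rx(roll)).
In Python, from workcell import sense, cams, job, r gives the robot as it stands.
- The arm moves only by the tool play_rows, never from a script. Its argument "rows" is a list of rows, each a list of 4 numbers: the shift along the tool's x, y, z in m, then the turn about the tool's z in degrees. In form: [[dx, dy, dz, roll], ...]. A call has exactly 5 rows; each row shifts and turns the commanded pose from where the row before left it, along the tool's axes as they then stand; what a row does not reach is not made up. A row lasts 1/12 s, in which the tool goes at most 41.7 mm and 7.16 degrees, less where a joint would pass 70% of its speed; a pose out of reach is approached as far as the arm can. A call with a gripper value outside its range is refused whole. "grip" is the closure, from 0 (fully open) to 1 (shut), set as the call begins (left out, the last holds). The fingers move at their own pace and stop on an object; "newtons" is the grip in N (left out, the last holds). Time passes only in rows, so rows that do not move let the fingers close, or fill a call up. It gives the time, the measured TCP pose, the force and the opening at its end, in the units of the state.
- sense(): the state, without advancing time (a new reading comes with each control period).
- cams.snapshot(name): name is "scene" or "top"; returns a dict with "color" (480x640x3 uint8, red, green, blue), "fx", "fy", "cx", "cy" (pixels), "D" ([k1, k2, p1, p2, k3] as OpenCV has them; the pictures are not rectified), "camera_from_world" (4x4, takes a point from world to camera coordinates). Camera axes: x right, y up, looking along -z (the intrinsics and any distortion apply to the point x, -y, -z); pixel columns grow to the right and rows downward; lengths in mm; the calibration is good to about 2 mm. A picture is of the moment at which its call begins. There is no depth.
- job.hand_in(): hands the job in, once; it reports no verdict.
The state is a dict: "time": time; "qpos": joint angles; "joint_vel": joint speeds; "joint_torque": joint torques, N m; "tool_pos": TCP position; "orientation": TCP orientation; "contact_force": force on the tool from outside, world axes, zero at the start; "wrist_torque": the same for the moment, N m; "finger_gap": finger opening in mm.
Only numpy, scipy, OpenCV 4.12 (cv2) and the standard library are available. Lean on these libraries where they do the work, as an engineer would, in place of code of your own. Each camera call takes 0.05 s, during which the arm holds its last target.

TASK

Find the metal insert that matches the recess in the die half on the sloped stand, set it into the recess (the die half is clamped a little off the middle of its rest, so look or feel for it) and press it fully home, its base flush with the die face, and leave it there. It has to push a stiff ejector pad back, so press firmly, but do not ram it. Leave the insert that does not fit, the cross-shaped wax block and the mug where they are.

Things in the scene. Friction and masses are not known exactly. Their poses are not given: they have to be found in the camera images.
- insert_short: The insert that fits: plain aluminium, about 0.11 kg. Base 44 x 28 x 16 mm (x, y, z) with a pull rib on top, 34 mm long (x), 12 mm thick (y), 21 mm high (from 16 to 37 mm above the underside), centred. Origin: centre of the underside; x along the long side and rib, z up. Loose on the bench, rib up. Fits either way round (half turn).
- insert_long: The other insert, same form and material but with a base 60 x 28 x 16 mm: too long for the recess. Origin and axes as for the short one. It and the short one may stand in either of two places. To be left where it is.
- die_rest: Sloped steel rest on a fixed stand, leaning 30 deg to the robot side. On it is clamped the die half: aluminium plate 112 x 120 x 34 mm (x, y, z), face 40 mm above this origin. Its recess: 46.5 x 30.5 mm (x, y), 16 mm deep, lead-in bevel 2.5 mm, 1.25 mm play all round. In its floor a steel ejector pad 32 x 18 mm, 5 to 9 mm up at the start, slides down with 9 N friction, stays where left.
- rest_middle (a point): Point in the plane of the die face, over the middle of the rest. z straight out of the face (30 deg from vertical), x up the slope along the recess's long side, y level. The recess's centre lies on this y axis, up to 6 mm to either side: how far is not measured and must be felt or seen. The clamped plate does not give way. Insert home: its origin at z = -0.016 here, base top level with the face.
- x_block: Cross-shaped violet wax block, 66 x 78 x 24 mm, loose, origin at the centre of its underside. A bystander.
- mug: White mug with dark dots, 82 x 114 x 91 mm, loose, origin at the centre of its underside. A bystander.
Mind the look-alikes: they are no part of the job. What is shaped like the insert_short but blue or green is not meant. Of the things shaped like the part that bears die_rest, the dark steel one is meant.

How it is judged (in metres and radians):
At the end, for the whole second after the job is handed in: The short insert is at rest in the recess, pressed home: its underside 14.5 to 18.5 mm below the die face (base flush within 1.5 mm), within 3 mm of the rest's middle along the slope and 9 mm across it, square to the face within 4 degrees and in line within 7 degrees (z of insert_short in the frame of rest_middle between -0.0185 and -0.0145 m and x of insert_short in the frame of rest_middle between -0.003 and 0.003 m and y of insert_short in the frame of rest_middle between -0.009 and 0.009 m and angle between the z axis of insert_short and the z axis of rest_middle, either way round below 0.07 rad and angle between the x axis of insert_short and the x axis of rest_middle, either way round below 0.12 rad and linear speed of insert_short below 0.01 m/s); the robot touches nothing.
It fails at once if the insert that does not fit is moved more than 30 mm (distance of insert_long from where it was at the start of the episode above 0.03 m).
It fails at once if the cross-shaped block or the mug is moved more than 30 mm (distance of any of x_block, mug from where it was at the start of the episode above 0.03 m).
It fails at once if the insert is rammed: more than 80 N between it and the die half or its ejector pad (contact force between insert_short and die_rest above 80 N).
It also fails if it takes over 48 s, if anything falls off the work surface, if the arm or the gripper's body presses on something with over 40 N, if the wrist force passes 120 N, or if a joint passes its speed limit or range.

## Working session

There is one attempt and no reset: what is moved stays moved. The work goes in short steps, Python scripts to look and compute and a tool call to move; the robot and the scene stay as the last step left them, time stands still between calls to the robot, and variables do not carry over. Pictures are saved under pics/ and viewed, and the job is handed in when it is done.

Besides the shell and the picture viewer there is one more tool, called after ">>>" as name(argument=value, ...), one argument or row to a line, values as JSON. play_rows: Moves the arm, as the interface text tells. Its arguments: {"type":"object","properties":{"rows":{"type":"array","items":{"type":"array","items":{"type":"number"}}},"grip":{"type":"number"},"newtons":{"type":"number"}},"required":["rows"]}

```bash
mkdir -p pics; ls; python3 - <<'E'
from workcell import sense,cams,job,r
import cv2,numpy as np,pickle
print(sense()); print(r.tcp_to_tips)
for n in("scene","top"):
    s=cams.snapshot(n); cv2.imwrite(f"pics/{n}0.png",s["color"][:,:,::-1]); pickle.dump(s,open(f"{n}0.pkl","wb"))
    print({k:s[k] for k in s if k!="color"})
E
```

```text
pics
{'time': 0.0, 'qpos': array([ 1.04157153e+00,  3.13474358e-01,  1.49843659e+00,  3.94840299e-05,
        1.33099243e+00, -2.23397152e-01]), 'joint_vel': array([-0.00121754, -0.00114671,  0.00148306, -0.00137254, -0.00055739,
       -0.00033722]), 'joint_torque': array([-3.69987738e-04, -4.12267756e+01, -2.59745711e+01, -1.76213730e-04,
        4.11465051e-03,  2.86581383e-05]), 'tool_pos': array([157.9502514 , 500.43461181, 247.72278093]), 'orientation': array([-3.14032300e+00, -3.27771127e-04,  2.83575539e+00]), 'contact_force': array([ 0.44280895, -0.46177133, -0.06008729]), 'wrist_torque': array([ 0.02406359, -0.03451697,  0.03744638]), 'finger_gap': 85.57240223916331}
17.0
{'fx': 444.60111229665733, 'fy': 444.60111229665733, 'cx': 320.24295679510345, 'cy': 237.62779981895355, 'D': array([0.00180887, 0.        , 0.        , 0.        , 0.        ]), 'camera_from_world': array([[-7.49444474e-01, -6.62064176e-01,  2.00190872e-03,
         5.10795521e+02],
       [ 5.14630015e-01, -5.80644101e-01,  6.30879051e-01,
        -2.04103632e+02],
       [-4.16520022e-01,  4.73839060e-01,  7.75878609e-01,
        -1.36802457e+03],
       [ 0.00000000e+00,  0.00000000e+00,  0.00000000e+00,
         1.00000000e+00]])}
{'fx': 620.1888125406347, 'fy': 620.1888125406347, 'cx': 317.0440769939525, 'cy': 245.79767079912517, 'D': array([-0.02227503,  0.        ,  0.        ,  0.        ,  0.        ]), 'camera_from_world': array([[-2.39126773e-02, -9.99703755e-01, -4.53713602e-03,
         1.85789950e+02],
       [ 9.72451796e-01, -2.43129849e-02,  2.31832660e-01,
        -5.31142320e+02],
       [-2.31874292e-01,  1.13159353e-03,  9.72745101e-01,
        -1.53020901e+03],
       [ 0.00000000e+00,  0.00000000e+00,  0.00000000e+00,
         1.00000000e+00]])}
```

View pics/scene0.png

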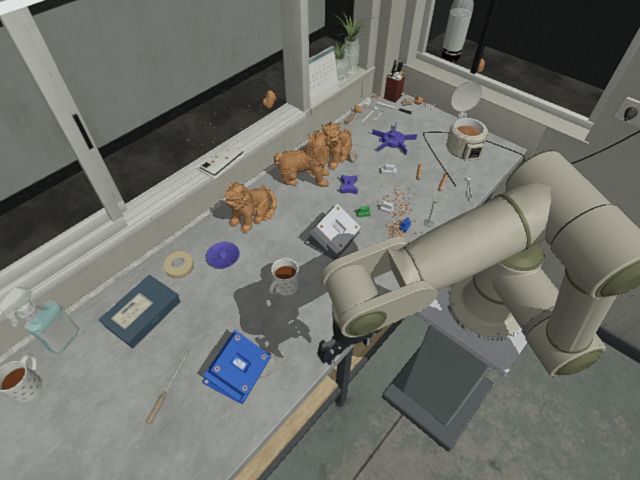

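View pics/top0.png

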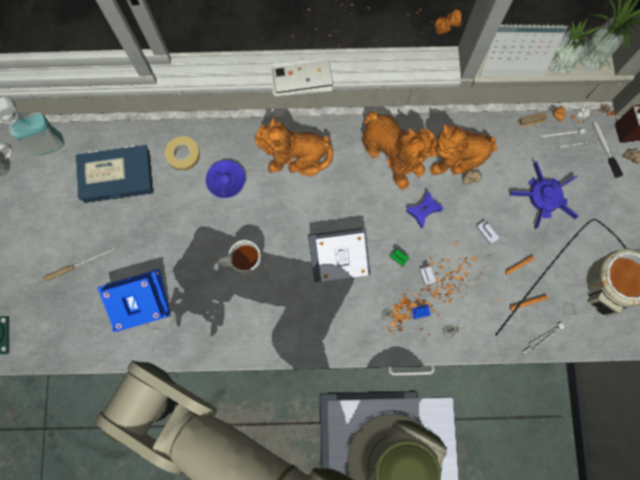

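The scene and top views show two die halves: the grey one at top (340,250) and a blue one at (133,302). There are four insert-shaped things: plain at (428,273) and (487,232), green at (400,257) and blue at (421,311). The grey die is the one meant. The two plain inserts have to be told apart by length, so I'm enlarging them.

```bash
python3 - <<'E'
import cv2,numpy as np
t=cv2.imread("pics/top0.png");s=cv2.imread("pics/scene0.png")
a=cv2.resize(t[205:325,380:510],None,fx=5,fy=5,interpolation=cv2.INTER_CUBIC)
b=cv2.resize(s[150:245,340:425],None,fx=6,fy=6,interpolation=cv2.INTER_CUBIC)
cv2.imwrite("pics/c1.png",a);cv2.imwrite("pics/c2.png",b)
cv2.imwrite("pics/c3.png",cv2.resize(t[210:290,300:380],None,fx=7,fy=7,interpolation=cv2.INTER_CUBIC))
cv2.imwrite("pics/c4.png",cv2.resize(s[195:260,300:370],None,fx=8,fy=8,interpolation=cv2.INTER_CUBIC))
E
```

```text
(no output)
```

View pics/c1.png

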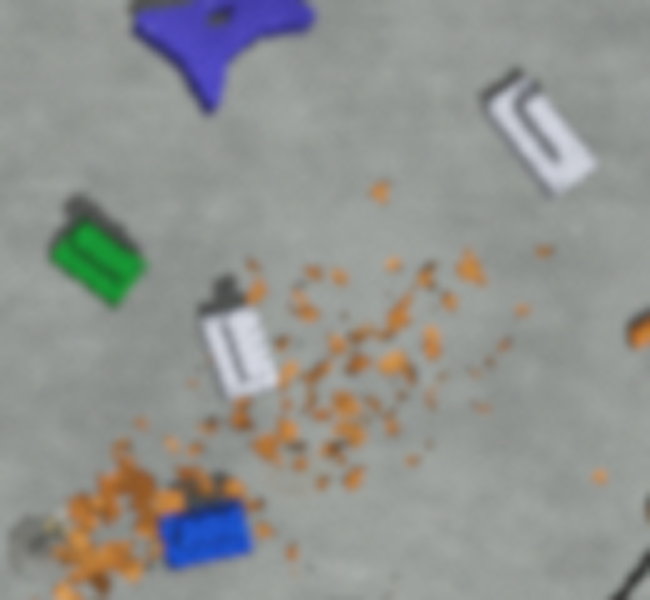

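View pics/c2.png

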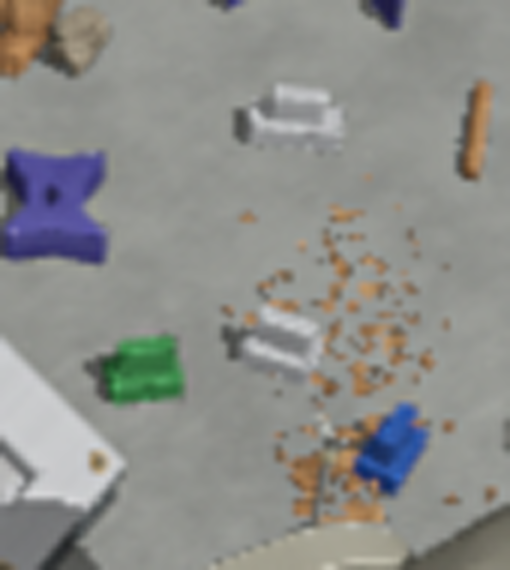

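View pics/c3.png

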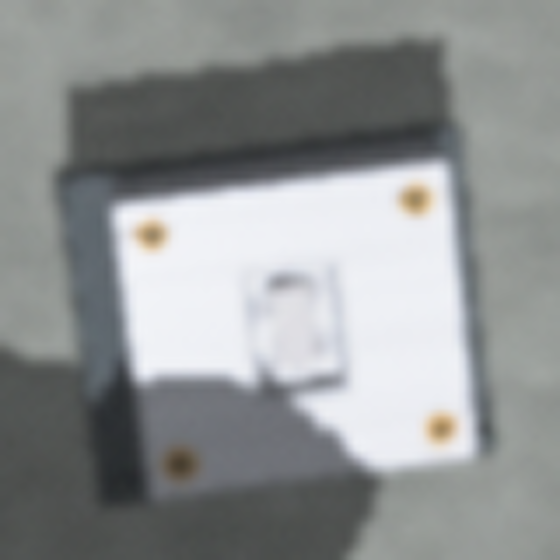

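View pics/c4.png

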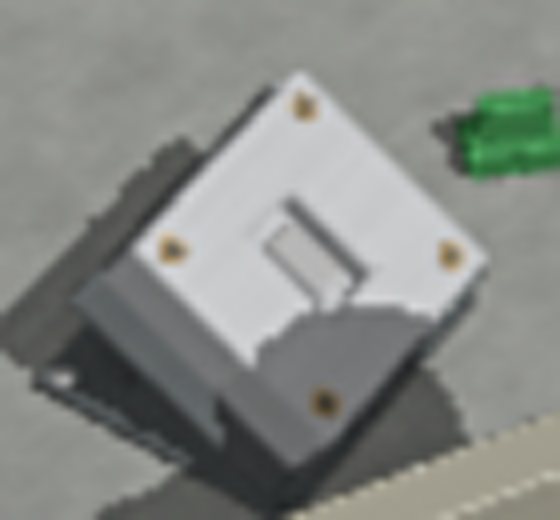

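The plain insert at top (428,273) is clearly the short one: its rib nearly fills the base. The one at (487,232) is visibly longer, with base left over beyond the rib, so that's the long one. The die meant is the one at (340,250), with a dark steel rest and an aluminium plate. The blue die is a look-alike. Next I'll measure.

```bash
cat > h.py <<'E'
import numpy as np,cv2,pickle
def load(f): return pickle.load(open(f,"rb"))
def ray(s,px):
    px=np.atleast_2d(np.array(px,float))
    K=np.array([[s["fx"],0,s["cx"]],[0,s["fy"],s["cy"]],[0,0,1]])
    u=cv2.undistortPoints(px[:,None,:],K,np.array(s["D"]))[:,0]
    d=np.c_[u[:,0],-u[:,1],-np.ones(len(u))]
    M=s["camera_from_world"];R=M[:3,:3];t=M[:3,3]
    d=d@R; d/=np.linalg.norm(d,axis=1)[:,None]
    return -R.T@t,d
def onplane(s,px,p0,n):
    c,d=ray(s,px); n=np.array(n,float)
    k=((np.array(p0)-c)@n)/(d@n); return c+k[:,None]*d
def tri(s1,p1,s2,p2):
    c1,d1=ray(s1,p1);c2,d2=ray(s2,p2);o=[];e=[]
    for a,b in zip(d1,d2):
        A=np.c_[a,-b];k=np.linalg.lstsq(A,c2-c1,rcond=None)[0]
        q1=c1+k[0]*a;q2=c2+k[1]*b;o.append((q1+q2)/2);e.append(np.linalg.norm(q1-q2))
    return np.array(o),np.array(e)
def proj(s,P):
    M=s["camera_from_world"];c=np.atleast_2d(P)@M[:3,:3].T+M[:3,3]
    K=np.array([[s["fx"],0,s["cx"]],[0,s["fy"],s["cy"]],[0,0,1]])
    q=np.c_[c[:,0],-c[:,1],-c[:,2]]
    return cv2.projectPoints(q,np.zeros(3),np.zeros(3),K,np.array(s["D"]))[0][:,0]
E
python3 - <<'E'
from h import *
T=load("top0.pkl");S=load("scene0.pkl")
def scr(s,guess):
    im=s["color"].astype(float);sat=im[:,:,0]-im[:,:,2];o=[]
    for x,y in guess:
        x0,y0=int(x)-4,int(y)-4;w=np.clip(sat[y0:y0+9,x0:x0+9]-12,0,None)
        yy,xx=np.mgrid[y0:y0+9,x0:x0+9];o.append([(w*xx).sum()/w.sum(),(w*yy).sum()/w.sum()])
    return np.array(o)
gt=[(151/7+300,235/7+210),(416/7+300,200/7+210),(441/7+300,428/7+210),(181/7+300,463/7+210)]
gs=[(172/8+300,250/8+195),(305/8+300,107/8+195),(450/8+300,255/8+195),(325/8+300,403/8+195)]
a=scr(T,gt);b=scr(S,gs);print(a.round(1),b.round(1))
P,e=tri(T,a,S,b);print(P.round(1),e.round(1));c=P.mean(0);print("c",c)
ux=(P[0]+P[1]-P[2]-P[3])/2;uy=(P[0]+P[3]-P[1]-P[2])/2
print(np.linalg.norm(ux),np.linalg.norm(uy));ux/=np.linalg.norm(ux);uy/=np.linalg.norm(uy);n=np.cross(ux,uy);print(ux,uy,n,np.degrees(np.arccos(n[2])))
# white masks
for nm,s,(x0,x1,y0,y1) in(("t",T,(415,445,258,290)),("s",S,(375,400,198,216))):
    im=cv2.cvtColor(s["color"],cv2.COLOR_RGB2BGR)[y0:y1,x0:x1];k=18
    cv2.imwrite(f"pics/ins_{nm}.png",cv2.resize(im,None,fx=k,fy=k,interpolation=cv2.INTER_CUBIC))
E
```

```text
[[321.1 243.1]
 [359.  238.1]
 [362.5 270.7]
 [325.3 275.7]] [[320.9 225.8]
 [337.5 208.1]
 [355.8 226.5]
 [340.1 245. ]]
[[534.5 162.8  97.8]
 [545.   66.8  97. ]
 [470.   58.2  52.6]
 [459.2 153.7  52.4]] [1.3 0.8 0.9 0.7]
c [502.18875531 110.35634163  74.94909955]
88.00932986938383 96.37782756325969
[0.85411087 0.10027352 0.51033306] [-0.11105693  0.9938101   0.00280171] [-0.50689321 -0.05906899  0.85996008] 30.68789909844956
```

View pics/ins_t.png

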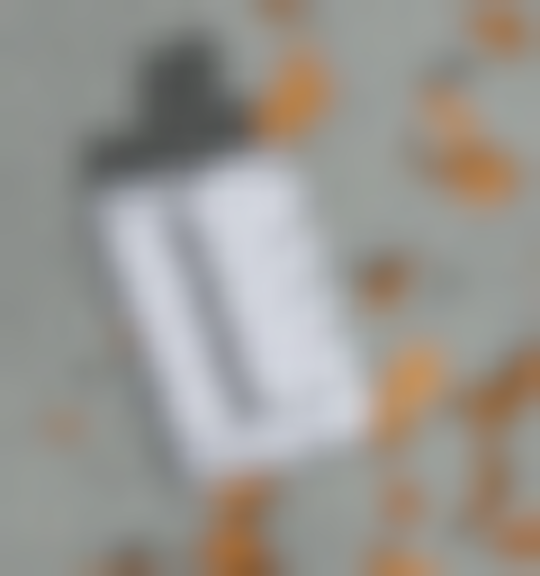

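View pics/ins_s.png

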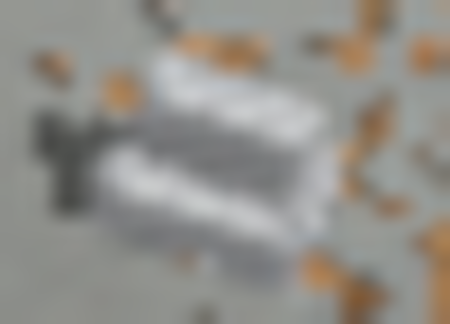

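```bash
python3 - <<'E'
from h import *
T=load("top0.pkl");S=load("scene0.pkl")
f=lambda L,x0,y0,k=18:np.array([((u+.5)/k-.5+x0,(v+.5)/k-.5+y0) for u,v in L])
t=f([(95,205),(190,478),(368,430)],415,258)
p=onplane(T,t,[0,0,16],[0,0,1]);print(p.round(1),np.linalg.norm(p[0]-p[1]),np.linalg.norm(p[1]-p[2]))
print("ctr",(p[0]+p[2])/2,"yaw",np.degrees(np.arctan2(*(p[0]-p[1])[1::-1])))
q=onplane(S,f([(98,160),(295,248)],375,198),[0,0,16],[0,0,1]);print(q.round(1),np.linalg.norm(q[0]-q[1]),"yaw",np.degrees(np.arctan2(*(q[0]-q[1])[1::-1])))
rr=onplane(S,f([(158,60),(325,110),(305,148),(150,95)],375,198),[0,0,37],[0,0,1]);print(rr.round(1),rr.mean(0))
# project ideal to check: draw overlay
c=(p[0]+p[2])/2;y=np.arctan2(*(p[0]-p[1])[1::-1])
# dark stripe (rib side lower edge..)
def draw(c,yaw,nm):
  R=np.array([[np.cos(yaw),-np.sin(yaw)],[np.sin(yaw),np.cos(yaw)]])
  for k,(s,x0,y0,w,h) in {"t":(T,415,258,30,32),"s":(S,375,198,25,18)}.items():
    im=cv2.imread(f"pics/ins_{k}.png")
    for (L,W,z,col) in((44,28,16,(0,0,255)),(34,12,37,(0,160,0)),(44,28,0,(255,0,0))):
        P=np.array([[a*L/2,b*W/2] for a,b in((1,1),(1,-1),(-1,-1),(-1,1))])@R.T+c[:2]
        u=(proj(s,np.c_[P,np.full(4,z)])-[x0,y0]+.5)*18
        cv2.polylines(im,[u.astype(int)],True,col,1)
    cv2.imwrite(f"pics/{nm}_{k}.png",im)
draw(c,y,"ov")
E
cd pics; python3 -c "
import cv2,numpy as np
a=cv2.imread('ov_t.png');b=cv2.imread('ov_s.png');c=np.zeros((576,990,3),np.uint8);c[:,:540]=a;c[:324,540:]=b;cv2.imwrite('ov.png',cv2.resize(c,(795,463)))"
```

```text
[[ 477.6  -95.2   16. ]
 [ 437.  -106.5   16. ]
 [ 443.4 -132.8   16. ]] 42.13564126435833 27.040039584634023
ctr [ 460.53840519 -114.01340117   16.        ] yaw 15.51230065280715
[[ 482.7 -100.3   16. ]
 [ 439.1 -107.    16. ]] 44.09130517811375 yaw 8.762123113356042
[[ 479.9 -112.8   37. ]
 [ 447.  -123.7   37. ]
 [ 443.9 -112.6   37. ]
 [ 475.4 -104.    37. ]] [ 461.557175  -113.2711807   37.       ]
```

View pics/ov.png

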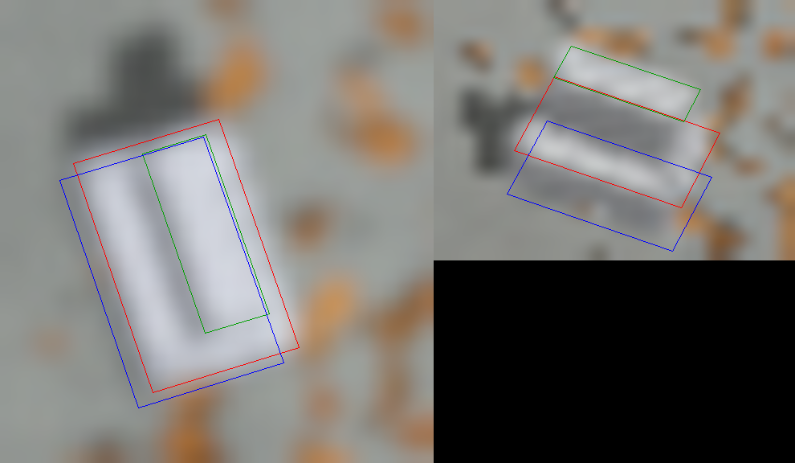

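Both views agree that the short insert is at about (460.5, -113.8) with yaw about 15.5°. Its measured length is 42–44 mm, which confirms it is the short one. Now the recess, compared with the centre of the screws.

```bash
python3 - <<'E'
from h import *
T=load("top0.pkl");S=load("scene0.pkl")
c=np.array([502.2,110.4,75]);yaw=np.radians(6.5);t=np.radians(30)
ex=np.array([np.cos(t)*np.cos(yaw),np.cos(t)*np.sin(yaw),np.sin(t)]);ey=np.array([-np.sin(yaw),np.cos(yaw),0]);n=np.cross(ex,ey)
out=np.zeros((560,1120,3),np.uint8)
for i,(s,x0,y0,w,k) in enumerate([(T,320,230,40,14),(S,322,212,35,16)]):
    im=cv2.cvtColor(s["color"],cv2.COLOR_RGB2BGR)[y0:y0+w,x0:x0+w];im=cv2.resize(im,None,fx=k,fy=k,interpolation=cv2.INTER_CUBIC)
    for L,W,z,col in((46.5,30.5,0,(0,0,255)),(51.5,35.5,0,(255,0,0))):
        P=np.array([c+a*L/2*ex+b*W/2*ey+z*n for a,b in((1,1),(1,-1),(-1,-1),(-1,1))])
        u=(proj(s,P)-[x0,y0]+.5)*k;cv2.polylines(im,[u.astype(int)],True,col,1)
    out[:,560*i:560*i+560]=im
cv2.imwrite("pics/rec.png",cv2.resize(out,(800,400)))
E
```

```text
(no output)
```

View pics/rec.png

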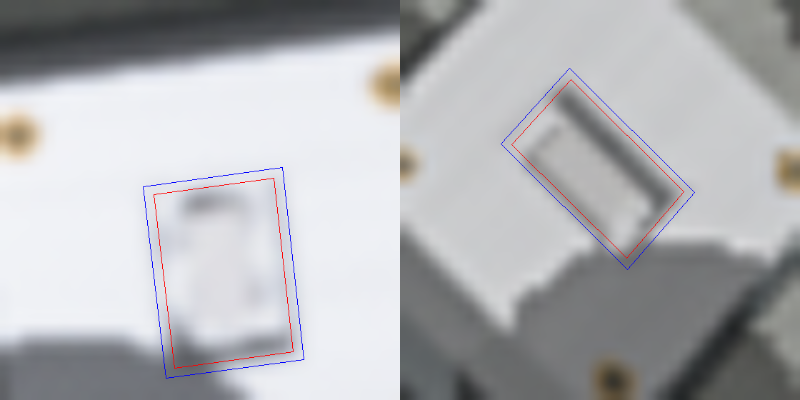

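>>> play_rows(
  rows=[
    [-0.024,-0.025,0,0],
    [-0.024,-0.025,0,0],
    [-0.024,-0.025,0,0],
    [-0.024,-0.025,0,0],
    [-0.024,-0.025,0,0],
  ],
  grip=0.4,
)

```text
time: 0.52
tool_pos: [235.0, 343.8, 248.0]
orientation: [-3.141, -0.0, 2.836]
contact_force: [0.6, -0.7, 0.4]
finger_gap: 51.3
```

The recess outline drawn about the screw centre sits right on the recess in both views, so the recess centre is about (502.2, 110.4, 75) with yaw 6.5°. Moving on to the insert.

>>> play_rows(
  rows=[
    [-0.0235,-0.0246,0,0],
    [-0.0235,-0.0246,0,0],
    [-0.0235,-0.0246,0,0],
    [-0.0235,-0.0246,0,0],
    [-0.0235,-0.0246,0,0],
  ],
)

```text
time: 0.93
tool_pos: [310.0, 191.1, 248.2]
orientation: [-3.142, -0.0, 2.836]
contact_force: [0.5, 1.8, -0.1]
finger_gap: 51.3
```

>>> play_rows(
  rows=[
    [-0.0235,-0.0246,0,0],
    [-0.0235,-0.0246,0,0],
    [-0.0235,-0.0246,0,0],
    [-0.0235,-0.0246,0,0],
    [-0.0235,-0.0246,0,0],
  ],
)

```text
time: 1.35
tool_pos: [385.2, 38.3, 248.2]
orientation: [3.142, -0.0, 2.835]
contact_force: [-0.5, 0.8, -0.6]
finger_gap: 50.9
```

>>> play_rows(
  rows=[
    [-0.0235,-0.0246,0,0],
    [-0.0235,-0.0246,0,0],
    [-0.0235,-0.0246,0,0],
    [-0.0235,-0.0246,0,0],
    [-0.0235,-0.0246,0,0],
  ],
)

```text
time: 1.77
tool_pos: [460.2, -114.4, 248.0]
orientation: [3.141, -0.001, 2.835]
contact_force: [0.1, 0.8, 0.3]
finger_gap: 51.3
```

>>> play_rows(
  rows=[
    [0,0,0.02,-6.6],
    [0,0,0.02,-6.6],
    [0,0,0.02,-6.6],
    [0,0,0.02,-6.6],
    [0,0,0.02,-6.6],
  ],
)

```text
time: 2.18
tool_pos: [459.7, -112.6, 147.1]
orientation: [3.141, -0.0, -2.866]
contact_force: [0.2, -0.3, 0.3]
finger_gap: 51.2
```

>>> play_rows(
  rows=[
    [0,0,0.016,0],
    [0,0,0.016,0],
    [0,0,0.016,0],
    [0,0,0.016,0],
    [0,0,0,0],
  ],
  grip=0.62,
)

```text
time: 2.6
tool_pos: [458.5, -112.0, 81.7]
orientation: [3.138, -0.004, -2.872]
contact_force: [-1.2, 1.1, 0.8]
finger_gap: 32.6
```

```bash
python3 - <<'E'
from workcell import sense,cams
import cv2,numpy as np
print(sense()["tool_pos"],sense()["finger_gap"])
T=cams.snapshot("top")["color"];S=cams.snapshot("scene")["color"]
a=cv2.resize(T[235:315,385:465,::-1],(400,400),interpolation=cv2.INTER_CUBIC);b=cv2.resize(S[160:240,345:425,::-1],(400,400),interpolation=cv2.INTER_CUBIC)
cv2.imwrite("pics/g1.png",np.hstack([a,b]))
E
```

```text
[ 458.4604634  -111.95532544   81.73421616] 32.62662226607547
```

View pics/g1.png

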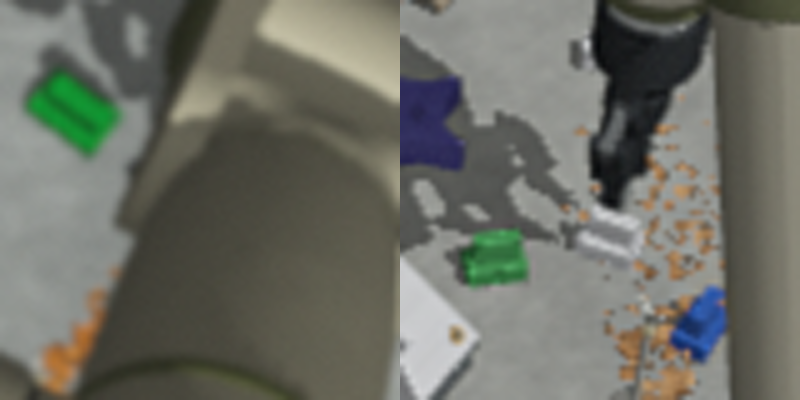

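The scene view shows the fingers right above the short insert at crop (610,230), with the green one at (495,258) well clear. I'm correcting the drift and going down.

>>> play_rows(
  rows=[
    [-0.0015,-0.002,0.01,0],
    [0,0,0.01,0],
    [0,0,0.01,0],
    [0,0,0.008,0],
    [0,0,0.004,0],
  ],
)

```text
time: 3.12
tool_pos: [461.4, -113.9, 40.9]
orientation: [3.14, -0.001, -2.871]
contact_force: [-1.1, -0.2, -0.3]
finger_gap: 32.5
```

>>> play_rows(
  rows=[
    [0,0,0,0],
    [0,0,0,0],
    [0,0,0,0],
    [0,0,0,0],
    [0,0,0,0],
  ],
  grip=1,
  newtons=25,
)

```text
time: 3.53
tool_pos: [462.0, -114.2, 42.5]
orientation: [-3.141, 0.0, -2.871]
contact_force: [0.7, -0.0, -1.8]
finger_gap: 11.2
```

>>> play_rows(
  rows=[
    [0,0,0,0],
    [0,0,0,0],
    [0,0,0,0],
    [0,0,0,0],
    [0,0,0,0],
  ],
)

```text
time: 3.95
tool_pos: [461.9, -114.2, 42.3]
orientation: [-3.142, 0.0, -2.871]
contact_force: [-0.0, 0.3, -0.7]
finger_gap: 11.2
```

>>> play_rows(
  rows=[
    [0,0,-0.01,0],
    [0,0,-0.025,0],
    [0,0,-0.03,0],
    [0,0,-0.03,4.5],
    [0,0,-0.025,4.5],
  ],
)

```text
time: 4.37
tool_pos: [462.0, -114.2, 165.1]
orientation: [-3.141, 0.002, -3.032]
contact_force: [0.6, -1.6, -1.3]
finger_gap: 10.8
```

>>> play_rows(
  rows=[
    [-0.0125,0.036,0,0],
    [-0.0125,0.036,0,0],
    [-0.0125,0.036,0,0],
    [-0.0125,0.036,0,0],
    [-0.0125,0.036,0,0],
  ],
)

```text
time: 4.78
tool_pos: [503.7, 73.6, 163.2]
orientation: [-3.141, 0.001, -3.029]
contact_force: [0.8, -0.1, -0.5]
finger_gap: 11.0
```

>>> play_rows(
  rows=[
    [0,0,0,0],
    [0,0,0,0],
    [0,0,0,0],
    [0,0,0,0],
    [0,0,0,0],
  ],
)

```text
time: 5.2
tool_pos: [503.6, 70.6, 162.5]
orientation: [-3.141, -0.0, -3.03]
contact_force: [-0.1, 0.0, -1.7]
finger_gap: 10.8
```

```bash
python3 - <<'E'
from workcell import sense,cams
import cv2,numpy as np
print(sense()["tool_pos"],sense()["orientation"],sense()["finger_gap"])
T=cams.snapshot("top")["color"];S=cams.snapshot("scene")["color"]
a=cv2.resize(T[200:300,295:395,::-1],(400,400),interpolation=cv2.INTER_CUBIC);b=cv2.resize(S[160:260,290:390,::-1],(400,400),interpolation=cv2.INTER_CUBIC)
cv2.imwrite("pics/g2.png",np.hstack([a,b]))
E
```

```text
[503.64099984  70.5965422  162.48202866] [-3.14145654e+00 -7.44070882e-06 -3.03024185e+00] 10.821719962029038
```

View pics/g2.png

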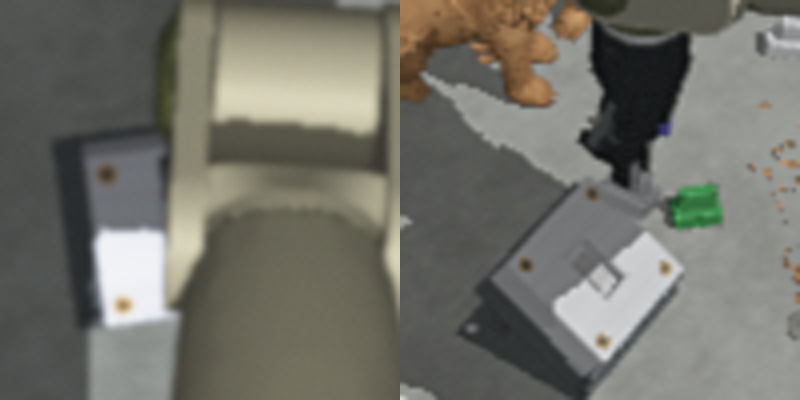

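The scene view shows the insert hanging level in the grip above the far-right part of the die at crop (640,190). Next I'll go down to touch the slope and pivot the insert flat, since the tool itself can't tilt.

>>> play_rows(
  rows=[
    [0,0.0035,0.01,0],
    [0,0,0.01,0],
    [0,0,0.006,0],
    [0,0,0.003,0],
    [0,0,0,0],
  ],
  newtons=25,
)

```text
time: 5.72
tool_pos: [502.8, 75.2, 132.2]
orientation: [3.141, -0.002, -3.029]
contact_force: [0.3, 0.3, -1.5]
finger_gap: 11.6
```

>>> play_rows(
  rows=[
    [0,0,0.001,0],
    [0,0,0.001,0],
    [0,0,0.001,0],
    [0,0,0.001,0],
    [0,0,0,0],
  ],
)

```text
time: 6.13
tool_pos: [503.3, 75.2, 129.2]
orientation: [3.142, -0.0, -3.029]
contact_force: [0.4, -0.2, -0.8]
finger_gap: 11.0
```

>>> play_rows(
  rows=[
    [0,0,0.001,0],
    [0,0,0.001,0],
    [0,0,0.001,0],
    [0,0,0,0],
    [0,0,0,0],
  ],
)

```text
time: 6.55
tool_pos: [503.5, 75.2, 127.4]
orientation: [-3.141, 0.001, -3.028]
contact_force: [-4.7, -0.0, 10.2]
finger_gap: 10.9
```

>>> play_rows(
  rows=[
    [0.0008,0,0.0006,0],
    [0.0008,0,0.0006,0],
    [0.0008,0,0.0006,0],
    [0.0008,0,0.0006,0],
    [0,0,0,0],
  ],
)

```text
time: 6.97
tool_pos: [501.4, 74.9, 125.7]
orientation: [-3.141, 0.005, -3.028]
contact_force: [-2.4, 1.1, 13.5]
finger_gap: 11.3
```

>>> play_rows(
  rows=[
    [0.0007,0,0.0007,0],
    [0.0007,0,0.0007,0],
    [0.0007,0,0.0007,0],
    [0.0007,0,0.0007,0],
    [0,0,0,0],
  ],
)

```text
time: 7.38
tool_pos: [498.3, 74.6, 122.8]
orientation: [-3.141, 0.004, -3.028]
contact_force: [-3.5, 1.8, 13.6]
finger_gap: 10.8
```

>>> play_rows(
  rows=[
    [0.0006,0,0.0008,0],
    [0.0006,0,0.0008,0],
    [0.0007,0,0.0008,0],
    [0.0007,0,0.0007,0],
    [0,0,0,0],
  ],
)

```text
time: 7.8
tool_pos: [495.6, 74.3, 119.6]
orientation: [-3.141, 0.003, -3.028]
contact_force: [-2.9, 1.3, 13.3]
finger_gap: 10.9
```

```bash
cat > look.py <<'E'
import sys
from workcell import sense,cams
import cv2,numpy as np
n,x0,y0,w=sys.argv[1],*map(int,sys.argv[2:5])
s=sense();print(s["time"],s["tool_pos"],s["orientation"],s["contact_force"],s["wrist_torque"],s["finger_gap"])
S=cams.snapshot("scene")["color"]
cv2.imwrite(f"pics/{n}.png",cv2.resize(S[y0:y0+w,x0:x0+w,::-1],(560,560),interpolation=cv2.INTER_CUBIC))
E
python3 look.py p1 320 185 50
```

```text
7.8 [495.64457384  74.34875342 119.60140658] [-3.14131441  0.00346063 -3.02846077] [-2.91647774  1.33376171 13.34598886] [0.33928514 0.25509259 0.02066586] 10.926153238732944
```

View pics/p1.png

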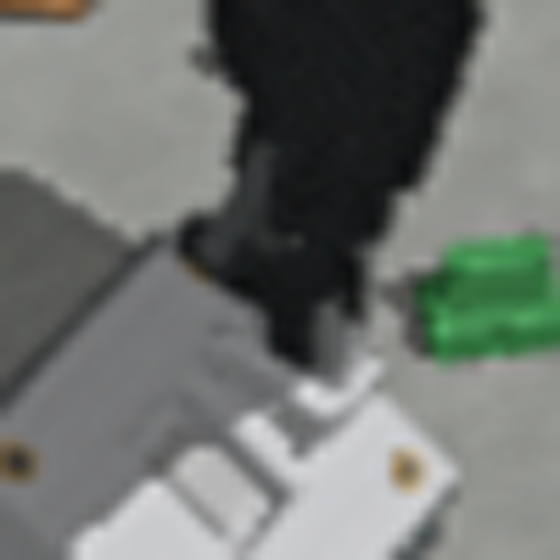

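The picture shows the insert tilting over the slope, with its near end still raised at about crop (340,385), and the force is steady. Continuing the arc.

>>> play_rows(
  rows=[
    [0.0006,0,0.0008,0],
    [0.0006,0,0.0008,0],
    [0.0005,0,0.0008,0],
    [0.0005,0,0.0009,0],
    [0,0,0,0],
  ],
)

```text
time: 8.27
tool_pos: [493.1, 74.1, 116.1]
orientation: [-3.141, 0.002, -3.028]
contact_force: [-4.4, 1.1, 12.4]
finger_gap: 10.8
```

>>> play_rows(
  rows=[
    [0.0005,0,0.0009,0],
    [0.0005,0,0.0009,0],
    [0.0004,0,0.0009,0],
    [0.0004,0,0.0009,0],
    [0,0,0,0],
  ],
)

```text
time: 8.68
tool_pos: [491.0, 73.9, 112.4]
orientation: [-3.142, 0.001, -3.028]
contact_force: [-5.1, 1.7, 11.9]
finger_gap: 11.1
```

>>> play_rows(
  rows=[
    [0.0002,0,0.0008,0],
    [0.0002,0,0.0008,0],
    [0,0,0,0],
    [0,0,0,0],
    [0,0,0,0],
  ],
)

```text
time: 9.1
tool_pos: [490.4, 73.9, 110.8]
orientation: [3.142, 0.001, -3.028]
contact_force: [-7.6, 0.2, 13.0]
finger_gap: 11.4
```

```bash
python3 look.py p2 320 185 50
```

```text
9.1 [490.36018108  73.908231   110.762334  ] [ 3.14154966e+00  5.72667638e-04 -3.02825541e+00] [-7.60055878  0.17481634 12.99727025] [ 0.18013487  0.86899656 -0.01042856] 11.421849520893932
```

View pics/p2.png

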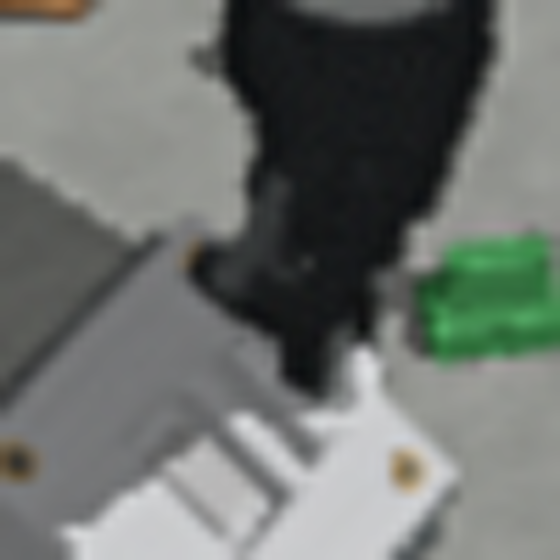

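>>> play_rows(
  rows=[
    [-0.0003,0,0.0006,0],
    [-0.0003,0,0.0006,0],
    [0,0,0,0],
    [0,0,0,0],
    [0,0,0,0],
  ],
)

```text
time: 9.57
tool_pos: [490.2, 73.9, 109.5]
orientation: [3.141, -0.002, -3.028]
contact_force: [-11.0, 0.2, 16.5]
finger_gap: 11.3
```

```bash
python3 look.py p3 320 185 50
```

```text
9.5667 [490.22244453  73.94224754 109.46820679] [ 3.14143085e+00 -1.55004447e-03 -3.02814959e+00] [-10.98262808   0.21248449  16.51581306] [ 0.09589731  1.53922514 -0.05809744] 11.277399406877532
```

View pics/p3.png

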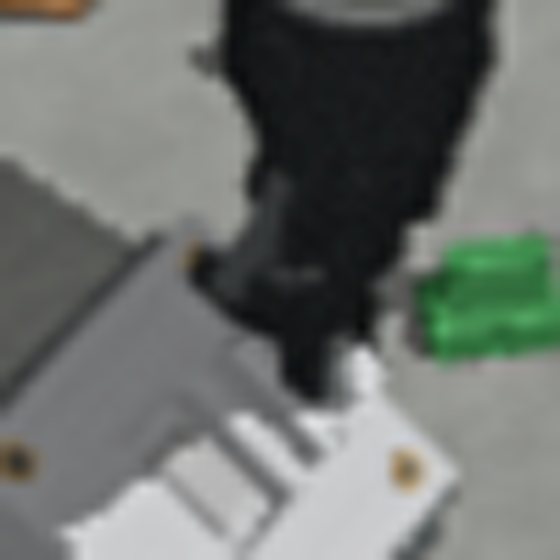

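>>> play_rows(
  rows=[
    [0,0,0,0],
    [0.002,0,-0.0035,0],
    [0.005,0,-0.0087,0],
    [0.005,0,-0.0087,0],
    [0,0,0,0],
  ],
  newtons=60,
)

```text
time: 10.03
tool_pos: [479.0, 72.4, 131.0]
orientation: [-3.141, 0.002, -3.028]
contact_force: [0.9, -0.1, -1.7]
finger_gap: 10.0
```

```bash
python3 look.py p4 320 180 50
```

```text
10.0333 [479.01509921  72.35420103 130.97134615] [-3.14109418e+00  2.35271103e-03 -3.02848108e+00] [ 0.87460367 -0.10212584 -1.7299393 ] [-0.00511683  0.00474913  0.01588305] 10.021496681325972
```

View pics/p4.png

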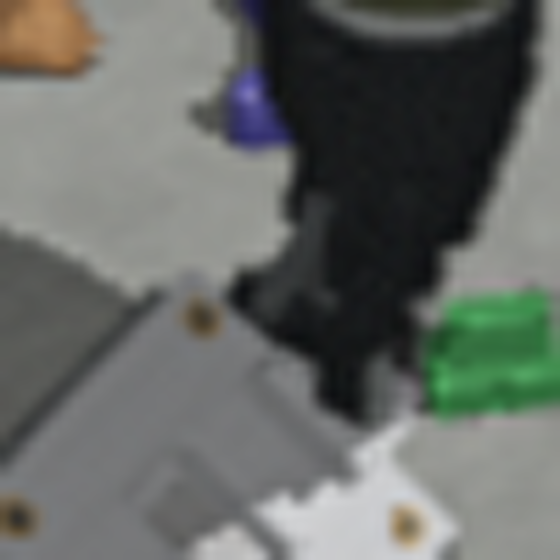

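```bash
python3 - <<'E'
from workcell import sense,cams
from h import *
s=cams.snapshot("scene");pickle.dump(s,open("s4.pkl","wb"));im=s["color"][200:230,338:368,::-1]
im=np.clip((im.astype(float)-20)*2.2,0,255).astype(np.uint8)
im=cv2.resize(im,(600,600),interpolation=cv2.INTER_CUBIC)
# predicted insert overlay
yaw=np.radians(6.5);t=np.radians(30)
ex=np.array([np.cos(t)*np.cos(yaw),np.cos(t)*np.sin(yaw),np.sin(t)]);ey=np.array([-np.sin(yaw),np.cos(yaw),0]);n=np.cross(ex,ey)
tcp=sense()["tool_pos"]
o=tcp-37.9*n-5.65*ex
for L,W,z,col in((44,28,0,(255,0,0)),(44,28,16,(0,0,255)),(34,12,37,(0,255,0))):
    P=np.array([o+a*L/2*ex+b*W/2*ey+z*n for a,b in((1,1),(1,-1),(-1,-1),(-1,1))])
    cv2.polylines(im,[((proj(s,P)-[338,200]+.5)*20).astype(int)],True,col,1)
cv2.imwrite("pics/p5.png",im)
E
```

```text
(no output)
```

View pics/p5.png

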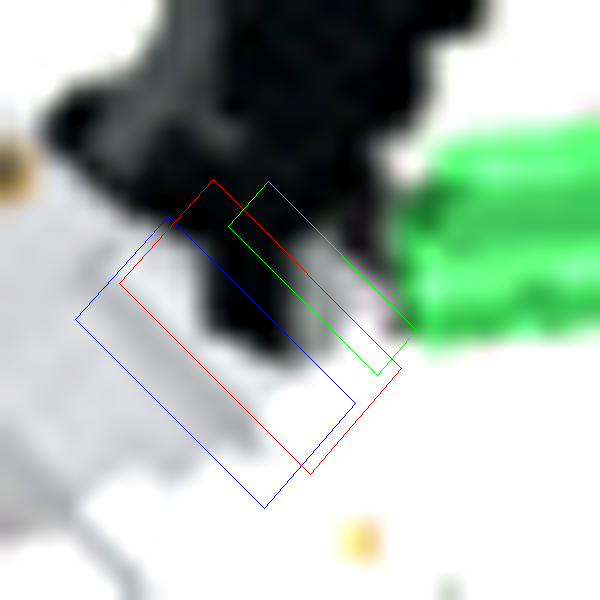

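```bash
python3 - <<'E'
from h import *
s=load("s4.pkl");im=s["color"][200:230,338:368,::-1]
im=cv2.resize(im,(750,600),interpolation=cv2.INTER_CUBIC) if 0 else cv2.resize(im,(600,600),interpolation=cv2.INTER_CUBIC)
g=cv2.cvtColor(im,cv2.COLOR_BGR2GRAY);g=cv2.createCLAHE(8,(4,4)).apply(g)
cv2.imwrite("pics/p6.png",g)
E
```

View pics/p6.png

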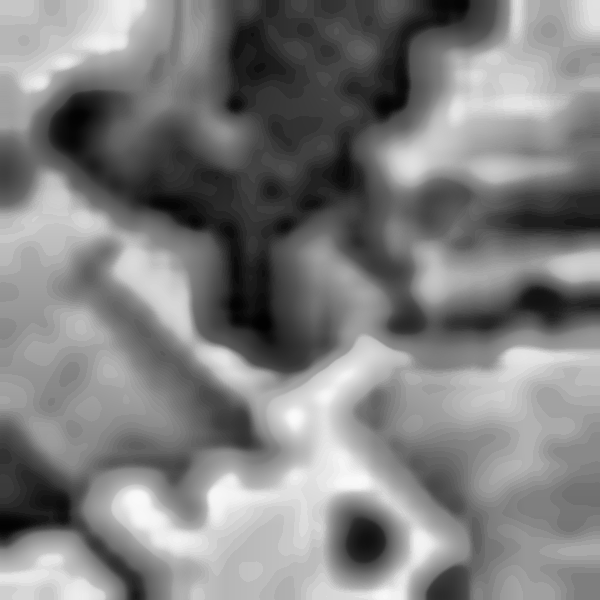

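The tilt looks right, since the base edge is parallel to the plate edge. The insert seems to sit some mm further up-slope in the grip than I assumed, so I'm moving it over the recess to compare the two directly.

>>> play_rows(
  rows=[
    [0,0.012,0,0],
    [0,0.012,0,0],
    [0,0.011,0,0],
    [0,0,0,0],
    [0,0,0,0],
  ],
)

```text
time: 10.55
tool_pos: [475.1, 107.4, 129.0]
orientation: [-3.141, -0.0, -3.027]
contact_force: [0.3, -0.2, -1.2]
finger_gap: 10.3
```

```bash
cat > ov.py <<'E'
import sys
from workcell import sense,cams
from h import *
nm=sys.argv[1];x0,y0,w=map(int,sys.argv[2:5]);dx,dn=map(float,sys.argv[5:7])
q=sense();s=cams.snapshot("scene");k=600//w
im=cv2.resize(s["color"][y0:y0+w,x0:x0+w,::-1],None,fx=k,fy=k,interpolation=cv2.INTER_CUBIC)
raw=im.copy()
yaw=np.radians(6.5);t=np.radians(30)
ex=np.array([np.cos(t)*np.cos(yaw),np.cos(t)*np.sin(yaw),np.sin(t)]);ey=np.array([-np.sin(yaw),np.cos(yaw),0]);n=np.cross(ex,ey)
tcp=q["tool_pos"];C=np.array([502.2,110.4,75]);d=tcp-C
print("time",q["time"],"die xyz of tcp",d@ex,d@ey,d@n,"F",q["contact_force"]@np.array([ex,ey,n]).T,"gap",q["finger_gap"],q["orientation"][2])
o=tcp+dn*n+dx*ex
for P0,L,W,z,col in((o,44,28,0,(255,0,0)),(o,44,28,16,(0,0,255)),(o,34,12,37,(0,255,0)),(C,46.5,30.5,0,(0,255,255))):
    P=np.array([P0+a*L/2*ex+b*W/2*ey+z*n for a,b in((1,1),(1,-1),(-1,-1),(-1,1))])
    cv2.polylines(im,[((proj(s,P)-[x0,y0]+.5)*k).astype(int)],True,col,1)
g=cv2.createCLAHE(4,(4,4)).apply(cv2.cvtColor(raw,cv2.COLOR_BGR2GRAY))
cv2.imwrite(f"pics/{nm}.png",cv2.resize(np.hstack([im,cv2.cvtColor(g,cv2.COLOR_GRAY2BGR)]),(800,400)))
cv2.imwrite(f"pics/{nm}_raw.png",raw)
E
python3 ov.py q1 320 200 40 -5.65 -37.9
```

```text
time 10.55 die xyz of tcp 3.352546537684838 0.1257106523522124 60.40628983242614 F [-0.38234022 -0.23692157 -1.14895961] gap 10.268560477026229 -3.02738441806731
```

View pics/q1.png

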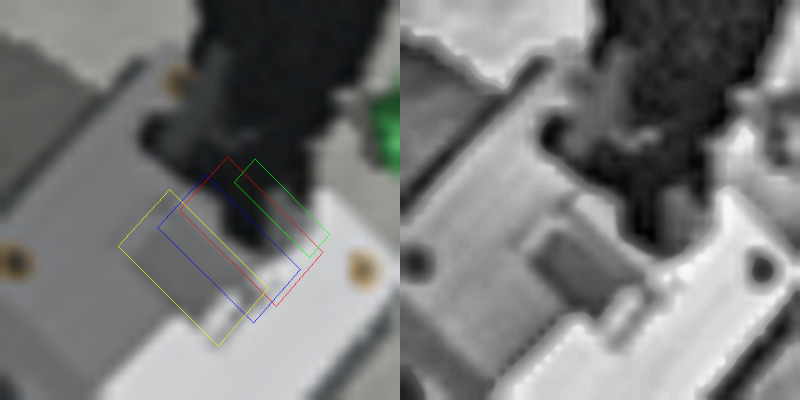

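View pics/q1_raw.png

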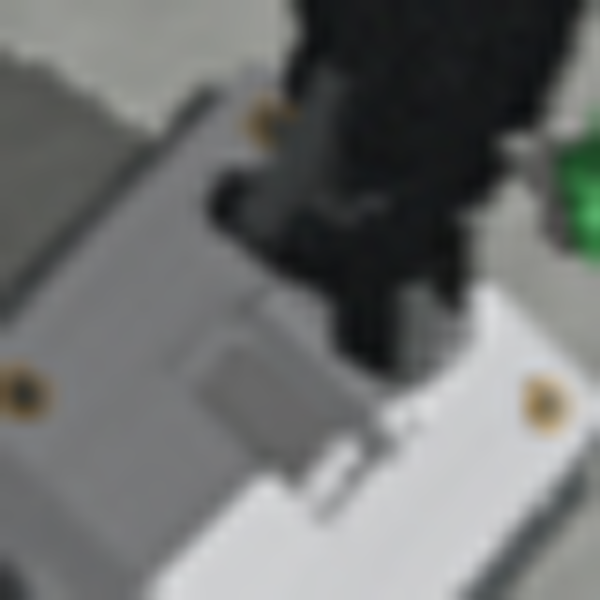

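>>> play_rows(
  rows=[
    [-0.003,0,0.0052,0],
    [-0.003,0,0.0052,0],
    [-0.003,0,0.0052,0],
    [0,0,0,0],
    [0,0,0,0],
  ],
)

```text
time: 11.02
tool_pos: [484.0, 108.1, 113.0]
orientation: [3.141, -0.001, -3.029]
contact_force: [-0.3, 0.5, -1.8]
finger_gap: 10.3
```

```bash
python3 ov.py q2 320 200 40 -5.65 -37.9
```

```text
time 11.0167 die xyz of tcp 3.1352373461088603 -0.2746083830552968 42.11027889907589 F [-1.14509347  0.55642465 -1.41444901] gap 10.26663215211083 -3.0287670645061757
```

View pics/q2.png

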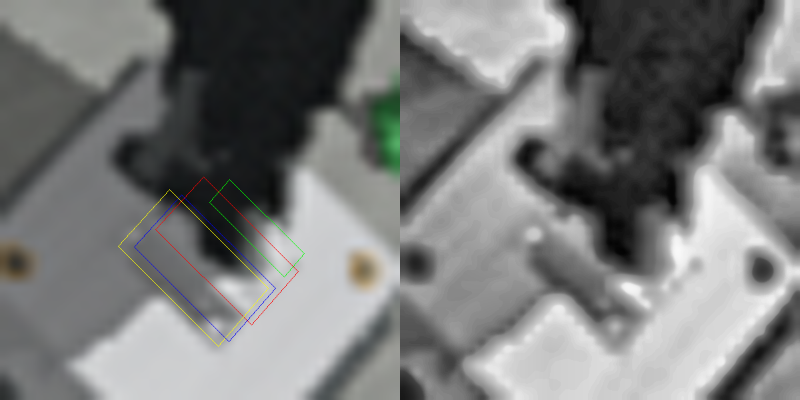

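View pics/q2_raw.png

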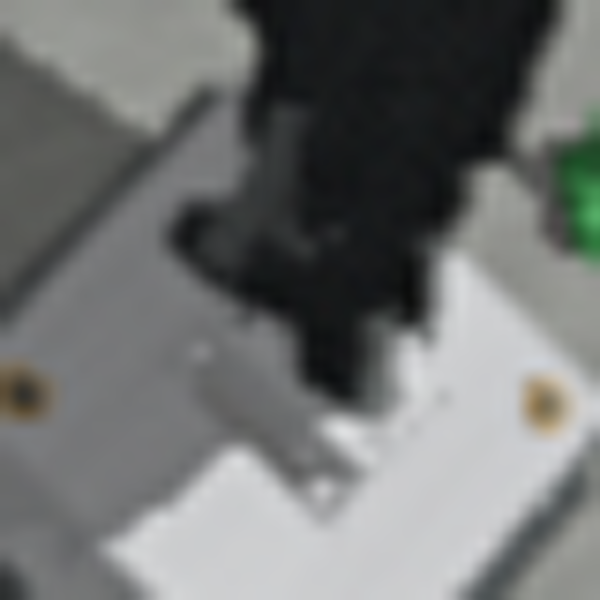

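>>> play_rows(
  rows=[
    [-0.0005,0,0.0009,0],
    [-0.0005,0,0.0009,0],
    [-0.0005,0,0.0009,0],
    [-0.0005,0,0.0009,0],
    [0,0,0,0],
  ],
)

```text
time: 11.48
tool_pos: [486.0, 108.5, 109.9]
orientation: [3.142, -0.0, -3.028]
contact_force: [1.1, -0.2, -1.6]
finger_gap: 10.7
```

>>> play_rows(
  rows=[
    [-0.0005,0,0.0009,0],
    [-0.0005,0,0.0009,0],
    [0,0,0,0],
    [0,0,0,0],
    [0,0,0,0],
  ],
)

```text
time: 11.9
tool_pos: [487.0, 108.6, 108.2]
orientation: [3.142, -0.0, -3.029]
contact_force: [-0.9, 0.2, -1.0]
finger_gap: 9.9
```

```bash
python3 ov.py q3 320 200 40 -5.65 -37.9
```

```text
time 11.9 die xyz of tcp 3.359782076871616 -0.07583346219477653 36.37747283734276 F [-1.27934128  0.25103272 -0.47178814] gap 9.938685019672562 -3.028501346246692
```

View pics/q3_raw.png

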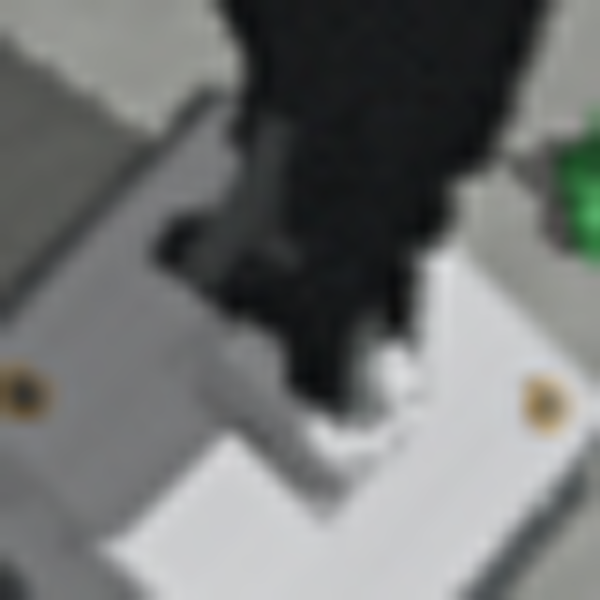

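>>> play_rows(
  rows=[
    [-0.0005,0,0.0009,0],
    [-0.0005,0,0.0009,0],
    [0,0,0,0],
    [0,0,0,0],
    [0,0,0,0],
  ],
)

```text
time: 12.37
tool_pos: [488.0, 108.7, 106.4]
orientation: [3.142, -0.0, -3.029]
contact_force: [-0.3, 0.3, -0.6]
finger_gap: 10.2
```

>>> play_rows(
  rows=[
    [-0.0005,0,0.0009,0],
    [-0.0005,0,0.0009,0],
    [0,0,0,0],
    [0,0,0,0],
    [0,0,0,0],
  ],
)

```text
time: 12.78
tool_pos: [489.0, 108.8, 104.5]
orientation: [3.142, -0.0, -3.028]
contact_force: [-0.3, 1.7, -1.9]
finger_gap: 10.3
```

>>> play_rows(
  rows=[
    [-0.0005,0,0.0009,0],
    [-0.0005,0,0.0009,0],
    [0,0,0,0],
    [0,0,0,0],
    [0,0,0,0],
  ],
)

```text
time: 13.2
tool_pos: [489.9, 108.9, 102.9]
orientation: [3.142, -0.0, -3.028]
contact_force: [-3.3, 0.8, 4.2]
finger_gap: 10.2
```

>>> play_rows(
  rows=[
    [-0.0005,0,0.0009,0],
    [-0.0005,0,0.0009,0],
    [0,0,0,0],
    [0,0,0,0],
    [0,0,0,0],
  ],
)

```text
time: 13.62
tool_pos: [490.9, 109.0, 101.2]
orientation: [-3.142, -0.0, -3.028]
contact_force: [-4.0, 0.7, 4.6]
finger_gap: 10.1
```

```bash
python3 ov.py q4 320 200 40 -5.65 -37.9
```

```text
time 13.6167 die xyz of tcp 3.2418404171784982 -0.11058407712983274 28.39661774497673 F [-1.098743    1.13823753  5.97781644] gap 10.101746985388456 -3.028455790016039
```

View pics/q4_raw.png

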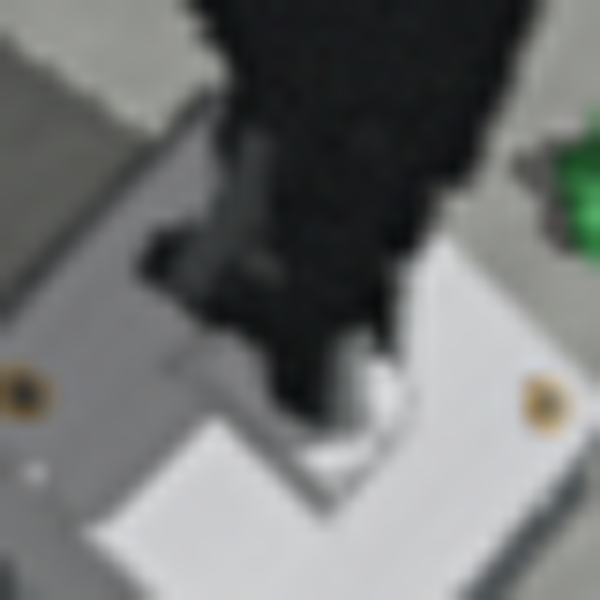

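The insert has entered the recess, with the contact at the expected pad depth and about 6 N steady, and in the picture its outline is inside the recess. Pressing on in small steps.

>>> play_rows(
  rows=[
    [-0.0005,0,0.0009,0],
    [-0.0005,0,0.0009,0],
    [0,0,0,0],
    [0,0,0,0],
    [0,0,0,0],
  ],
)

```text
time: 14.08
tool_pos: [491.9, 109.1, 99.4]
orientation: [-3.142, -0.0, -3.028]
contact_force: [-3.4, 0.3, 6.3]
finger_gap: 10.3
```

>>> play_rows(
  rows=[
    [-0.0005,0,0.0009,0],
    [-0.0005,0,0.0009,0],
    [0,0,0,0],
    [0,0,0,0],
    [0,0,0,0],
  ],
)

```text
time: 14.5
tool_pos: [492.9, 109.2, 97.6]
orientation: [-3.142, -0.0, -3.028]
contact_force: [-4.4, 0.2, 5.3]
finger_gap: 10.3
```

```bash
python3 ov.py q5 320 200 40 -5.65 -37.9
```

```text
time 14.5 die xyz of tcp 3.2097865647067487 -0.09985604930767658 24.285238523242793 F [-1.11710768  0.72883368  6.78546784] gap 10.321334501359734 -3.0283879214063916
```

View pics/q5_raw.png

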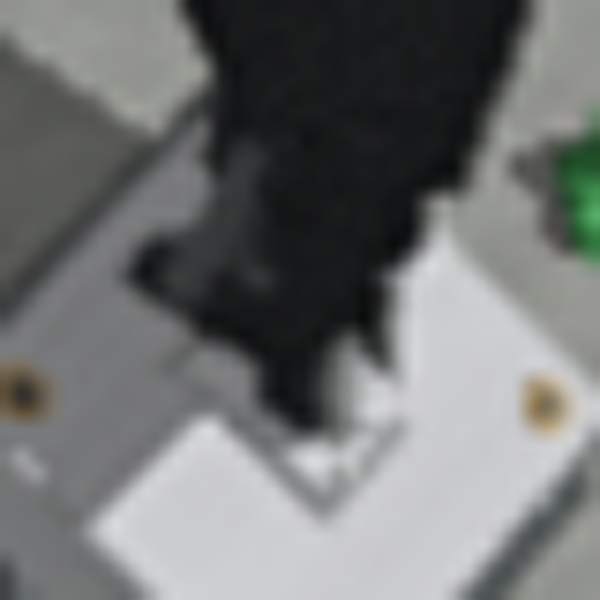

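Pressing smoothly at about 7 N, and the insert is nearly flush in the picture. About 2.4 mm to go.

>>> play_rows(
  rows=[
    [-0.0005,0,0.0009,0],
    [-0.0003,0,0.0005,0],
    [0,0,0,0],
    [0,0,0,0],
    [0,0,0,0],
  ],
)

```text
time: 14.97
tool_pos: [493.7, 109.3, 96.3]
orientation: [-3.142, -0.0, -3.028]
contact_force: [-3.8, 0.6, 6.2]
finger_gap: 10.0
```

>>> play_rows(
  rows=[
    [-0.0003,0,0.0005,0],
    [-0.0003,0,0.0005,0],
    [0,0,0,0],
    [0,0,0,0],
    [0,0,0,0],
  ],
)

```text
time: 15.38
tool_pos: [493.9, 109.3, 95.7]
orientation: [-3.141, -0.001, -3.028]
contact_force: [-8.4, -0.9, 12.3]
finger_gap: 10.1
```

>>> play_rows(
  rows=[
    [-0.0003,0,0.0005,0],
    [-0.0003,0,0.0005,0],
    [0,0,0,0],
    [0,0,0,0],
    [0,0,0,0],
  ],
)

```text
time: 15.8
tool_pos: [493.9, 109.4, 95.4]
orientation: [-3.141, -0.003, -3.028]
contact_force: [-17.6, -2.7, 23.7]
finger_gap: 10.5
```

```bash
python3 ov.py q6 320 200 40 -5.65 -37.9
```

```text
time 15.8 die xyz of tcp 2.961894874792654 -0.09714723678810219 21.86232064233767 F [-3.57338352 -0.68330612 29.47784669] gap 10.475223863475431 -3.0279567043831586
```

View pics/q6_raw.png

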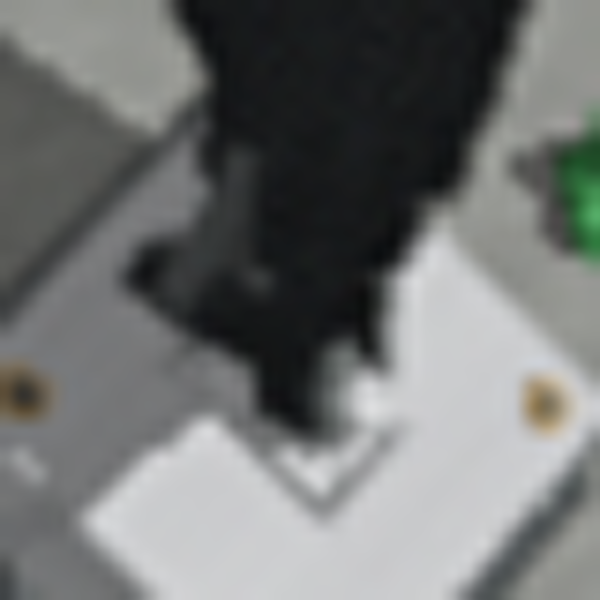

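The hard stop comes exactly at the computed depth (n 21.86 against 21.9) with the force rising to 29 N, and the base looks flush. I'm easing off, opening and backing away.

>>> play_rows(
  rows=[
    [0.0004,0,-0.0007,0],
    [0,0,0,0],
    [0,0,0,0],
    [0,0,0,0],
    [0,0,0,0],
  ],
)

```text
time: 16.27
tool_pos: [493.9, 109.4, 95.6]
orientation: [-3.141, -0.001, -3.028]
contact_force: [-11.7, -0.6, 15.4]
finger_gap: 10.8
```

>>> play_rows(
  rows=[
    [0,0,0,0],
    [0,0,0,0],
    [0,0,0,0],
    [0,0,0,0],
    [0,0,0,0],
  ],
  grip=0.6,
)

```text
time: 16.68
tool_pos: [494.7, 109.3, 94.6]
orientation: [-3.142, 0.0, -3.029]
contact_force: [-0.2, -0.6, 0.1]
finger_gap: 34.3
```

>>> play_rows(
  rows=[
    [0.002,0,-0.004,0],
    [0.005,0,-0.015,0],
    [0.005,0,-0.03,0],
    [0,0,-0.03,0],
    [0,0,-0.03,0],
  ],
)

```text
time: 17.1
tool_pos: [482.1, 108.0, 205.2]
orientation: [3.142, -0.0, -3.028]
contact_force: [0.4, -1.0, 0.1]
finger_gap: 34.5
```

>>> play_rows(
  rows=[
    [0,-0.03,0,0],
    [0,-0.035,0,0],
    [0,-0.035,0,0],
    [0,-0.035,0,0],
    [0,-0.03,0,0],
  ],
)

```text
time: 17.52
tool_pos: [501.1, -57.9, 204.1]
orientation: [-3.141, 0.0, -3.029]
contact_force: [0.2, 1.3, 0.6]
finger_gap: 34.3
```

>>> play_rows(
  rows=[
    [0,-0.02,0,0],
    [0,-0.015,0,0],
    [0,0,0,0],
    [0,0,0,0],
    [0,0,0,0],
  ],
)

```text
time: 17.93
tool_pos: [505.1, -89.9, 203.8]
orientation: [3.141, -0.0, -3.028]
contact_force: [0.3, 0.5, 0.2]
finger_gap: 34.2
```

```bash
python3 - <<'E'
from workcell import sense,cams
from h import *
q=sense();print(q["time"],q["tool_pos"],q["contact_force"],q["finger_gap"])
yaw=np.radians(6.5);t=np.radians(30);C=np.array([502.2,110.4,75])
ex=np.array([np.cos(t)*np.cos(yaw),np.cos(t)*np.sin(yaw),np.sin(t)]);ey=np.array([-np.sin(yaw),np.cos(yaw),0]);n=np.cross(ex,ey)
o=[]
for nm,x0,y0,w,k in(("top",315,225,50,12),("scene",315,205,50,12)):
    s=cams.snapshot(nm);pickle.dump(s,open(nm+"F.pkl","wb"));cv2.imwrite(f"pics/full_{nm}.png",s["color"][:,:,::-1])
    im=cv2.resize(s["color"][y0:y0+w,x0:x0+w,::-1],None,fx=k,fy=k,interpolation=cv2.INTER_CUBIC)
    o.append(im.copy())
    cv2.imwrite(f"pics/fin_{nm}.png",im)
    for L,W,z,col in((44,28,0,(0,0,255)),(34,12,21,(0,160,0)),(46.5,30.5,0,(255,0,0))):
        P=np.array([C+a*L/2*ex+b*W/2*ey+z*n for a,b in((1,1),(1,-1),(-1,-1),(-1,1))])
        cv2.polylines(im,[((proj(s,P)-[x0,y0]+.5)*k).astype(int)],True,col,1)
    o.append(im)
cv2.imwrite("pics/fin.png",cv2.resize(np.vstack([np.hstack(o[:2]),np.hstack(o[2:])]),(600,600)))
E
```

```text
17.9333 [505.06179711 -89.93244955 203.77641337] [0.29843439 0.49195816 0.17126863] 34.19506236968716
```

View pics/fin.png

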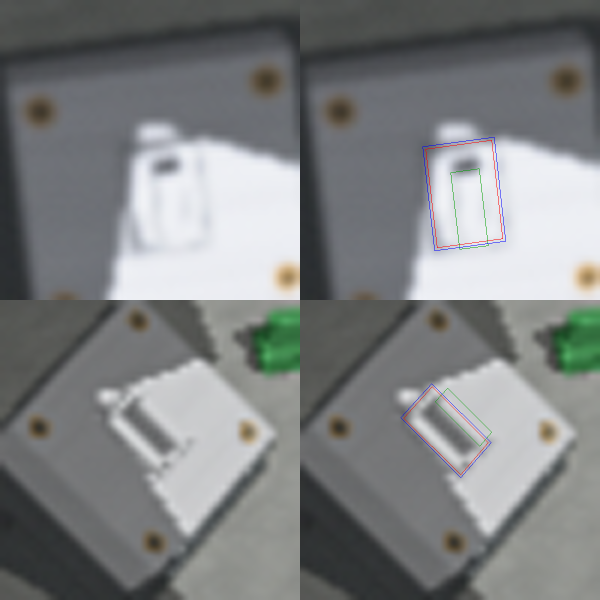

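View pics/full_scene.png

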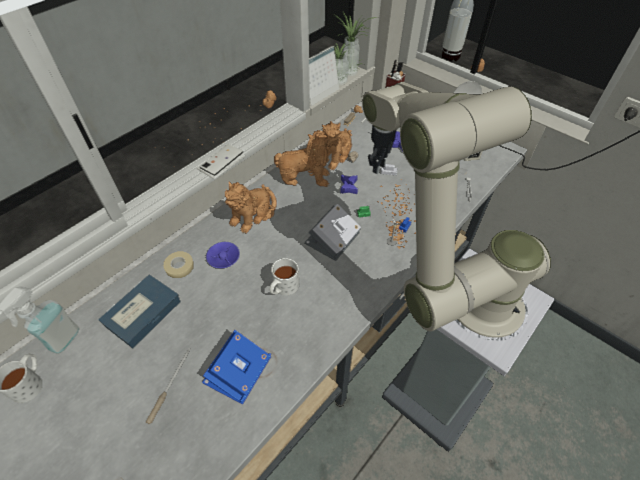

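```bash
cd pics; python3 -c "
import cv2,numpy as np
a=cv2.imread('fin_top.png')[200:560,200:560];b=cv2.imread('fin_scene.png')[150:400,150:400]
cv2.imwrite('fin2.png',np.hstack([cv2.resize(a,(400,400)),cv2.resize(b,(400,400))]))"
```

```text
(no output)
```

View pics/fin2.png

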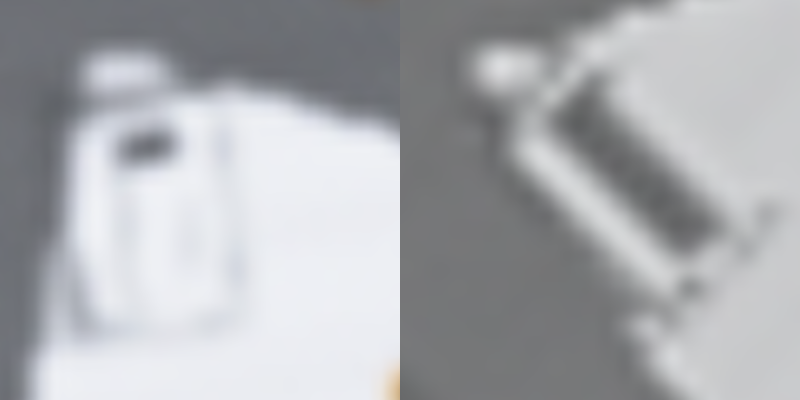

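The top and scene views show the base inside the recess outline all round and apparently flush. A few degrees of tilt can't be seen at this resolution, so with time left I'll touch both ends of the rib with shut fingers. That checks the level and presses home whichever end may be up.

>>> play_rows(
  rows=[
    [-0.0009,0.038,0,0],
    [-0.0009,0.04,0,0],
    [-0.0009,0.04,0,0],
    [-0.0009,0.04,0,0],
    [-0.0007,0.038,0,0],
  ],
  grip=1,
  newtons=40,
)

```text
time: 18.45
tool_pos: [486.5, 107.2, 204.0]
orientation: [3.142, 0.0, -3.027]
contact_force: [1.4, -0.2, -0.4]
finger_gap: 0.3
```

>>> play_rows(
  rows=[
    [0,0.003,0.02,0],
    [0,0,0.025,0],
    [0,0,0.02,0],
    [0,0,0.011,0],
    [0,0,0,0],
  ],
)

```text
time: 18.87
tool_pos: [485.6, 108.3, 125.6]
orientation: [3.141, -0.004, -3.027]
contact_force: [-0.9, 0.3, 0.2]
finger_gap: 0.1
```

```bash
python3 ov.py r1 320 200 40 -1 -41.2
```

```text
time 18.8667 die xyz of tcp 10.80017342159663 -0.15548294404274265 52.24705334898933 F [-0.63325688  0.40330449  0.64662511] gap 0.11849229133492296 -3.02720509303472
```

View pics/r1_raw.png

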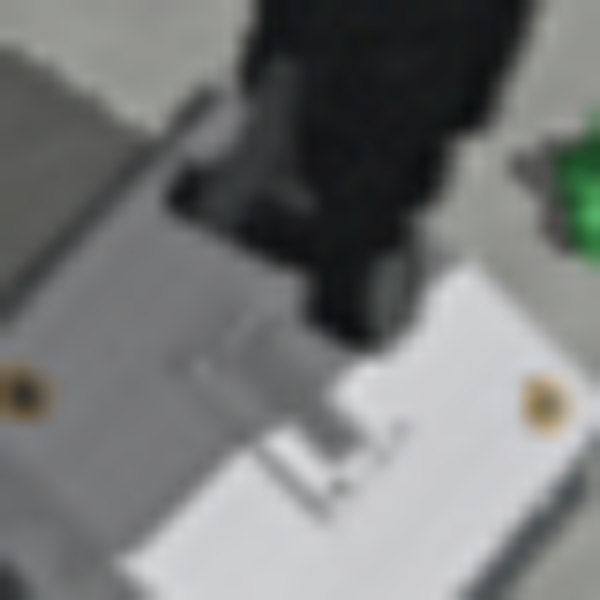

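The shut fingers are above the up-slope end of the rib. Approaching along the normal.

>>> play_rows(
  rows=[
    [-0.002,0,0.0035,0],
    [-0.002,0,0.0035,0],
    [0,0,0,0],
    [0,0,0,0],
    [0,0,0,0],
  ],
)

```text
time: 19.33
tool_pos: [491.2, 108.0, 121.0]
orientation: [-3.142, 0.001, -3.029]
contact_force: [-0.1, 0.4, 0.3]
finger_gap: 0.2
```

>>> play_rows(
  rows=[
    [-0.0005,0,0.0009,0],
    [-0.0005,0,0.0009,0],
    [0,0,0,0],
    [0,0,0,0],
    [0,0,0,0],
  ],
)

```text
time: 19.75
tool_pos: [492.0, 108.1, 118.9]
orientation: [3.142, -0.0, -3.029]
contact_force: [0.4, -0.5, -0.5]
finger_gap: 0.1
```

>>> play_rows(
  rows=[
    [-0.0003,0,0.0005,0],
    [-0.0003,0,0.0005,0],
    [0,0,0,0],
    [0,0,0,0],
    [0,0,0,0],
  ],
)

```text
time: 20.17
tool_pos: [492.6, 108.2, 117.9]
orientation: [-3.142, -0.0, -3.029]
contact_force: [-0.2, -0.6, -0.4]
finger_gap: 0.0
```

>>> play_rows(
  rows=[
    [-0.0003,0,0.0005,0],
    [-0.0003,0,0.0005,0],
    [0,0,0,0],
    [0,0,0,0],
    [0,0,0,0],
  ],
)

```text
time: 20.58
tool_pos: [493.2, 108.3, 116.9]
orientation: [-3.142, 0.0, -3.028]
contact_force: [-0.1, 0.3, -0.1]
finger_gap: -0.1
```

>>> play_rows(
  rows=[
    [-0.0003,0,0.0005,0],
    [-0.0003,0,0.0005,0],
    [0,0,0,0],
    [0,0,0,0],
    [0,0,0,0],
  ],
)

```text
time: 21.0
tool_pos: [493.8, 108.3, 115.9]
orientation: [-3.142, -0.0, -3.028]
contact_force: [0.3, -0.1, -0.7]
finger_gap: -0.0
```

>>> play_rows(
  rows=[
    [-0.0003,0,0.0005,0],
    [-0.0003,0,0.0005,0],
    [0,0,0,0],
    [0,0,0,0],
    [0,0,0,0],
  ],
)

```text
time: 21.42
tool_pos: [494.4, 108.4, 115.0]
orientation: [3.142, 0.0, -3.029]
contact_force: [-1.1, -0.2, 2.9]
finger_gap: 0.1
```

>>> play_rows(
  rows=[
    [-0.0003,0,0.0005,0],
    [-0.0003,0,0.0005,0],
    [0,0,0,0],
    [0,0,0,0],
    [0,0,0,0],
  ],
)

```text
time: 21.83
tool_pos: [494.7, 108.4, 114.6]
orientation: [-3.141, -0.001, -3.028]
contact_force: [-6.8, -2.1, 10.9]
finger_gap: 0.1
```

```bash
python3 ov.py r2 320 200 40 -1 -41.2
```

```text
time 21.8333 die xyz of tcp 13.139176456798067 -1.1079952596686726 38.18416374563038 F [-0.62033115 -1.35023633 12.94608439] gap 0.05365971175627605 -3.0282728782389876
```

View pics/r2_raw.png

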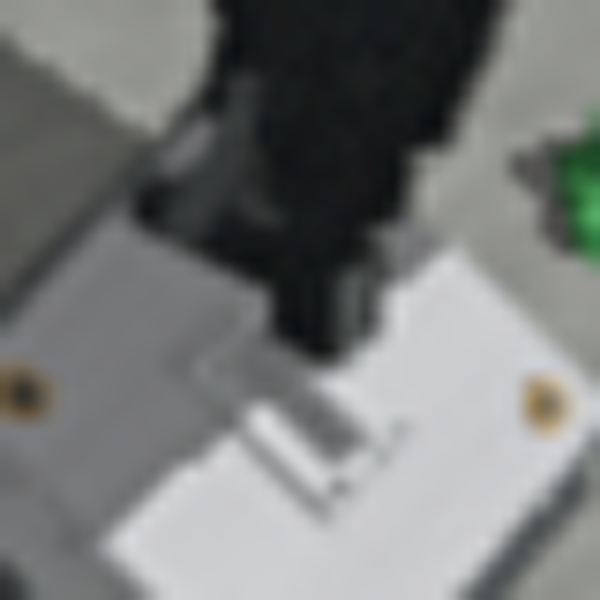

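>>> play_rows(
  rows=[
    [-0.0004,0,0.0008,0],
    [0,0,0,0],
    [0,0,0,0],
    [0,0,0,0],
    [0,0,0,0],
  ],
)

```text
time: 22.3
tool_pos: [494.8, 108.5, 114.4]
orientation: [-3.141, -0.001, -3.028]
contact_force: [-10.7, -1.3, 18.9]
finger_gap: 0.4
```

>>> play_rows(
  rows=[
    [0.002,0,-0.0035,0],
    [0.003,0,-0.0052,0],
    [0.01,0,0.0057,0],
    [0.0095,0,0.0055,0],
    [0,0,0,0],
  ],
)

```text
time: 22.72
tool_pos: [469.3, 105.8, 109.8]
orientation: [3.141, -0.003, -3.028]
contact_force: [-0.5, 0.0, 0.2]
finger_gap: 0.4
```

```bash
python3 ov.py r3 320 200 40 -1 -41.2
```

```text
time 22.7167 die xyz of tcp -11.320325252619925 -0.8946748593208017 46.7392438348414 F [-0.28898952  0.09930585  0.42553548] gap 0.3690383055023235 -3.028474870820484
```

View pics/r3_raw.png

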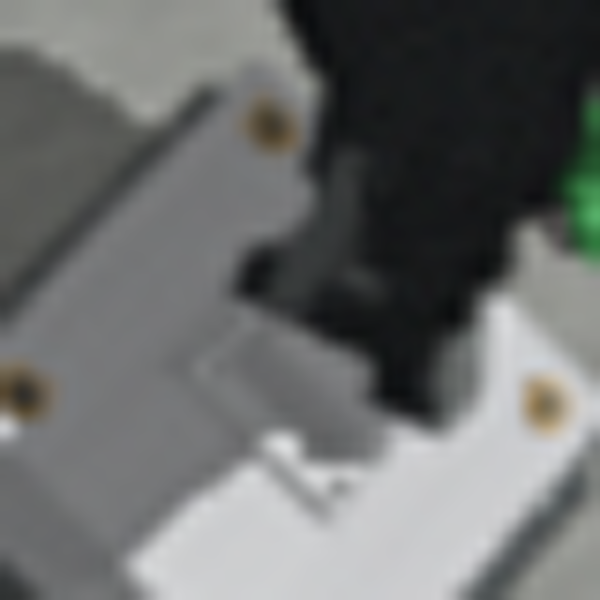

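>>> play_rows(
  rows=[
    [-0.0015,0,0.0026,0],
    [-0.0015,0,0.0026,0],
    [0,0,0,0],
    [0,0,0,0],
    [0,0,0,0],
  ],
)

```text
time: 23.18
tool_pos: [474.2, 106.0, 105.4]
orientation: [-3.142, -0.0, -3.029]
contact_force: [-0.6, 0.2, 0.9]
finger_gap: -0.1
```

>>> play_rows(
  rows=[
    [-0.0005,0,0.0009,0],
    [-0.0003,0,0.0005,0],
    [0,0,0,0],
    [0,0,0,0],
    [0,0,0,0],
  ],
)

```text
time: 23.6
tool_pos: [474.8, 106.2, 104.0]
orientation: [-3.142, -0.0, -3.028]
contact_force: [0.3, -0.9, 0.0]
finger_gap: -0.1
```

>>> play_rows(
  rows=[
    [-0.0003,0,0.0005,0],
    [-0.0003,0,0.0005,0],
    [0,0,0,0],
    [0,0,0,0],
    [0,0,0,0],
  ],
)

```text
time: 24.02
tool_pos: [475.2, 106.2, 103.5]
orientation: [-3.141, -0.0, -3.028]
contact_force: [-3.7, -1.0, 7.3]
finger_gap: -0.0
```

```bash
python3 ov.py r4 320 200 40 -1 -41.2
```

```text
time 24.0167 die xyz of tcp -9.390652924844145 -1.1004662967641172 38.2851026425186 F [ 0.39021495 -0.58259977  8.22936419] gap -0.04086843509959335 -3.0283214820170867
```

Both rib ends meet the tip within about 0.2 mm over 22 mm, so the insert is level to under 1° and resting on a hard stop. One firm press here, then I retreat.

>>> play_rows(
  rows=[
    [-0.0006,0,0.001,0],
    [0,0,0,0],
    [0,0,0,0],
    [0,0,0,0],
    [0,0,0,0],
  ],
)

```text
time: 24.48
tool_pos: [475.4, 106.2, 103.2]
orientation: [-3.141, -0.002, -3.028]
contact_force: [-11.1, -2.0, 18.2]
finger_gap: 0.2
```

>>> play_rows(
  rows=[
    [0.002,0,-0.0035,0],
    [0.005,0,-0.02,0],
    [0,0,-0.03,0],
    [0,0,-0.03,0],
    [0,0,-0.02,0],
  ],
)

```text
time: 24.9
tool_pos: [469.5, 105.5, 208.1]
orientation: [-3.141, 0.003, -3.028]
contact_force: [0.4, 0.8, -0.3]
finger_gap: -0.4
```

>>> play_rows(
  rows=[
    [0,-0.035,0,0],
    [0,-0.04,0,0],
    [0,-0.04,0,0],
    [0,-0.04,0,0],
    [0,-0.035,0,0],
  ],
)

```text
time: 25.32
tool_pos: [490.4, -85.6, 205.6]
orientation: [-3.141, 0.0, -3.029]
contact_force: [-0.0, 0.1, 0.2]
finger_gap: -0.1
```

>>> play_rows(
  rows=[
    [0,0,0,0],
    [0,0,0,0],
    [0,0,0,0],
    [0,0,0,0],
    [0,0,0,0],
  ],
)

```text
time: 25.73
tool_pos: [490.5, -82.2, 205.6]
orientation: [3.142, 0.0, -3.027]
contact_force: [0.3, 0.0, 0.1]
finger_gap: -0.3
```

```bash
python3 - <<'E'
from workcell import sense,cams
from h import *
print(sense()["tool_pos"],sense()["time"])
T=cams.snapshot("top")["color"];S=cams.snapshot("scene")["color"]
cv2.imwrite("pics/end.png",np.hstack([cv2.resize(T[220:280,310:370,::-1],(400,400),interpolation=cv2.INTER_CUBIC),cv2.resize(S[200:260,310:370,::-1],(400,400),interpolation=cv2.INTER_CUBIC)]))
S0=load("scene0.pkl")["color"]
for n,(x0,y0,x1,y1) in {"mug":(268,258,302,298),"x":(335,172,360,196)}.items(): print(n,cv2.matchTemplate(S[y0-10:y1+10,x0-10:x1+10],S0[y0:y1,x0:x1],cv2.TM_CCOEFF_NORMED).max(),cv2.minMaxLoc(cv2.matchTemplate(S[y0-10:y1+10,x0-10:x1+10],S0[y0:y1,x0:x1],cv2.TM_CCOEFF_NORMED))[3])
E
```

```text
[490.45912926 -82.22442421 205.56590847] 25.7333
mug 0.75214016 (10, 10)
x 0.7821512 (10, 10)
```

View pics/end.png

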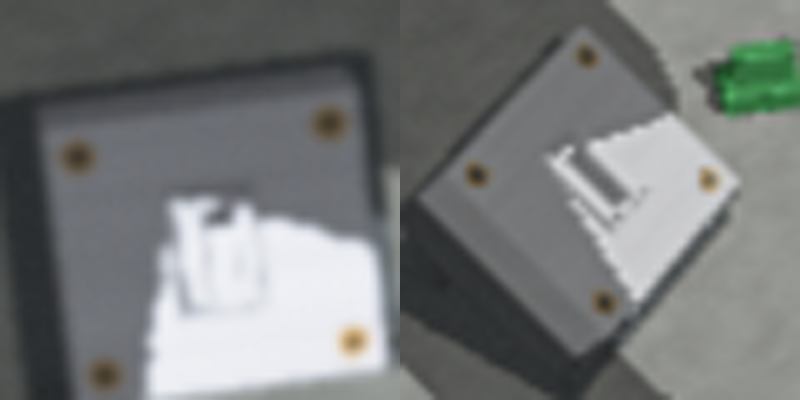

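The insert sits in the recess, centred and flush, at left crop (215,255) and right crop (600,190). The mug and cross block match their starting pixels exactly, and the arm is clear. Handing in.

```bash
python3 -c "
from workcell import job;print(job.hand_in())"
```

```text
the job is handed in; nothing more can be done
None
```

The short insert is in the recess of the grey die half, pressed home, and the job is handed in at about 26 s. No verdict was reported.

**What I did:** I picked up the short plain insert by its rib. The tool can't tilt, so I pivoted the insert to 30° by pressing it lightly onto the free part of the sloped face. Then I moved it over the recess and pressed it in along the face normal.

**Last checks:**
- **Depth:** it reached a hard stop within 0.1 mm of the depth I had worked out, with a peak of about 29 N measured at the wrist.
- **Level:** pressing each end of the rib with shut fingers gave the same height within about 0.2 mm over 22 mm, so it is square to under 1°.
- **Position:** pictures from both cameras show the base flush and inside the recess outline.
- **Bystanders:** in the scene view, the mug and the wax block match their starting pixels. The long insert was not compared before and after, but nothing touched it.

**What disagreed:** the insert slipped about 3 mm in the grip while pivoting. While it was held, the image put it several mm further up-slope than I had calculated. The camera pictures alone could not resolve the last degree or millimetre, which is why I did the rib-end check.

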